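# Clamp a channel slide in its hinged holder and keep the locking pin pressed

## Task

Load the channel slide flat between the locating pins of the open clamp holder, swing the hinged cover down over it, then take the locking pin from its block and push it down through the hole in the cover into the hole in the base until the cover is fully shut. The sprung frame inside the cover pushes back and I still have to do up the thumbscrews, so do not let go: finish while your gripper is still holding the pin pressed down and the cover shut. Do not disturb the culture dish, the timer or the oil bottle.

Things in the scene. Friction and masses are not known exactly. Their poses are not given: they have to be found in the camera images.
- slide_center (a point): Channel slide (loose): frosted light-grey polymer plate, 76 mm long (its x), 26 mm wide (y), 7 mm thick, about 22 g, with two round ports 8 mm across and 5 mm tall on top, 21 mm either side of the middle. This point is the plate's centre, 3.5 mm above its underside. Starts flat on the bench, ports up; either end may point to the hinge.
- holder: Clamp holder: fixed aluminium base 144 mm long (x) by 96 mm wide (y), origin under its middle, hinge at its +x end. Floor 10 mm high with a viewing slot 56 x 18 mm; at the -x end (x -46 to -72 mm) a front block 18 mm high with the pin hole; at the +x end a rear block 15 mm high with the hinge.
- seat (a point): Where the slide belongs: middle of the holder's floor, 10 mm above the bench; the slide's underside rests here, its length along this x. Eight round-topped steel locating pins, 5 mm across and 5 mm tall, surround it with 2 mm play: along each long side at x +-28 mm, and two at each end. Between the side pins 51 mm of open floor is left for fingers.
- base_hole (a point): Mouth of the pin hole in the top of the front block, 18 mm above the bench, 59 mm from the seat towards -x. 9.5 mm wide with a 1.5 mm chamfer; goes straight down through the block.
- cover_hinge (a point): Middle of the cover's hinge axis, 60 mm from the seat towards +x, 22 mm above the bench; the axis lies along the holder's y.
- cover (a joint): Angle of the cover, rad: 0 shut (level, underside 18 mm and top 26 mm above the bench), 1.57 upright, more leans back towards +x. Stiff hinge: it stays where it is left; about 1 N at the tab moves it. On the slide a sprung frame holds it off at about 0.05; from there about 7 to 9 N straight down at the pin hole brings it to 0.
- cover_tab (a point): Middle of the end of the cover's finger tab (32 mm wide, 6 mm thick), 149 mm from the hinge axis. The cover is an aluminium frame 96 mm wide and 8 mm thick, to 132 mm from the axis, which lies half-way through its thickness; its opening, 17 to 103 mm from the axis and 34 mm wide, holds the sprung steel frame that presses on the slide.
- cover_hole (a point): Top mouth of the 9.5 mm pin hole through the cover, on its outer face, mid-width, 119 mm from the hinge axis. Shut, it is straight above base_hole, 26 mm above the bench; held off by the sprung frame it is about 6 mm higher. Two thumbscrews, 10 mm across and 9 mm tall, stand 40 mm either side of it.
- pin_knob (a point): Middle of the locking pin's knob, 43 mm above the tip; z runs up along the pin. Upright steel pin, 58 mm long, about 45 g: from below a shank 8 mm across and 24 mm long (lowest 6 mm tapers to 3.6 mm), a collar 20 mm across and 4 mm thick, a knurled round knob 15 mm across and 30 mm tall. Home, the collar bears on the cover's top.
- pin_tip (a point): Tip (lower end) of the pin's shank. Home with the cover shut it is 2 mm above the bench.
- block_hole (a point): Hole in the top of the pin's parking block (fixed black plastic, 40 x 64 mm, 30 mm high); the pin starts upright in it, its collar on the block's top.
- culture_dish: Bystander: clear lidded culture dish, 63 mm across, 14 mm high; origin at the centre of its underside.
- lab_timer: Bystander: small white bench timer, 62 x 66 x 18 mm, lying flat; origin at the centre of its underside.
- oil_dropper: Bystander: small brown dropper bottle, 25 mm across, 75 mm high; origin at the centre of its underside.
There are look-alikes about, which are no part of the job. Several things look just like the part that bears slide_center: the one meant starts farthest to the robot's right.

How it is judged (in metres and radians):
On the way, in this order (a step that is already met when the one before it is completed fails the run):
1. the slide lies flat between the locating pins, released, with the cover still open (x of slide_center in the frame of seat between -0.003 and 0.003 m and y of slide_center in the frame of seat between -0.003 and 0.003 m and z of slide_center in the frame of seat below 0.0048 m and angle between the x axis of slide_center and the x axis of seat, either way round below 0.12 rad and angle between the z axis of slide_center and the z axis of seat, either way round below 0.03 rad and contact force between the fingers and slide below 0.05 N and value of joint cover above 1 rad), for 0.2 s.
2. the cover has been swung down onto the slide (within 0.1 rad of shut) (x of slide_center in the frame of seat between -0.003 and 0.003 m and y of slide_center in the frame of seat between -0.003 and 0.003 m and z of slide_center in the frame of seat below 0.0048 m and angle between the x axis of slide_center and the x axis of seat, either way round below 0.12 rad and angle between the z axis of slide_center and the z axis of seat, either way round below 0.03 rad and value of joint cover below 0.1 rad), for 0.2 s.
At the end, for the whole second after the job is handed in: For the last second: slide flat within 3 mm of the seat middle; cover below 0.015 rad; pin upright through both holes, tip at least 12.5 mm down the base hole and within 3 mm of its axis; fingers still on the pin (over 3 N), its collar pressing the cover (over 2.5 N); nothing moving (x of slide_center in the frame of seat between -0.003 and 0.003 m and y of slide_center in the frame of seat between -0.003 and 0.003 m and z of slide_center in the frame of seat below 0.0048 m and angle between the x axis of slide_center and the x axis of seat, either way round below 0.12 rad and angle between the z axis of slide_center and the z axis of seat, either way round below 0.03 rad and value of joint cover below 0.015 rad and z of pin_tip in the frame of base_hole below -0.0125 m and horizontal distance between pin_tip and base_hole below 0.003 m and angle between the z axis of pin_knob and the z axis of seat, either way round below 0.08 rad and contact force between the fingers and pin above 3 N and contact force between pin and cover above 2.5 N and linear speed of pin below 0.02 m/s); the arm keeps its last pose, push and grip.
It fails at once if the culture dish is pushed more than 25 mm (distance of culture_dish from where it was at the start of the episode above 0.025 m).
It fails at once if the timer is pushed more than 25 mm (distance of lab_timer from where it was at the start of the episode above 0.025 m).
It fails at once if the oil bottle is pushed more than 25 mm (distance of oil_dropper from where it was at the start of the episode above 0.025 m).
It also fails if it takes over 69 s, if anything falls off the work surface, if the arm or the gripper's body presses on something with over 40 N, if the wrist force passes 120 N, or if a joint passes its speed limit or range.

## Robot

A 6-joint arm with a two-finger parallel gripper is mounted at the origin on a cart in front of the work surface, level with it; the furniture and walls round the work are solid. World frame = base frame: x ahead of the robot, y to its left, z up, the work surface at z = 0. Lengths are in m, angles in degrees, forces in N, time in s.
With the tool pointing down it reaches from about 0.3 to 0.75 m from the base axis. Payload 8.5 kg.
Tool frame: the origin (TCP) lies between the finger pads; the fingertips stand env.finger_overhang ahead of it and the grasp point (between the pads) lies 2 mm behind it (env.finger_overhang is the distance from the TCP to the fingertips, in m); z points along the fingers, y is the line along which they close (so a half turn about z gives the same grasp; the last joint's range is limited). The gripper opens to 85 mm and grips with 20 to 120 N. Pads are 22 mm wide; open, the fingers measure 114 mm over their backs; the gripper's body (76 mm by 85 mm) begins 54 mm behind the grasp point. The pads swing forward as they close: fully open they stand 13 mm farther back than shut.
Start: joints at [60.774, 21.807, 74.336, -0, 83.858, -12.336], TCP at [0.16, 0.526, 0.248] pointing down, gripper open.
Joint ranges: [-178.18, 178.18], [-50.72, 133.34], [12.68, 142.11], [-81.47, 261.47], [9.98, 163.14], [-165.26, 165.26]. Speed limits (degrees/s): [136.94, 136.94, 180, 180, 180, 180].

## Interface

Orientations are given as a 3x3 rotation matrix whose columns are the frame's x, y, z axes.
In Python, from rig import env gives the robot as it stands. The module is installed in compiled form; this text tells all that it offers.
- The arm moves only by the tool jog_arm, never from a script. Its arguments are lists of equal length, an entry for each row: "hand": the finger opening in m, from 0 to 0.0854; "travel": the shift along the world's x, y, z in m, a list of three; "yaw": the turn about the world's z in rad. A call has exactly 5 rows; each row shifts and turns the commanded pose from where the row before left it; what a row does not reach is not made up. A row lasts 1/8 s, in which the tool goes at most 62.5 mm and 10.7 degrees, less where a joint would pass 70% of its speed; a pose out of reach is approached as far as the arm can. A call is refused whole if a number of a shift passes 0.0625 or a number of a turn 0.188, either way. A call with a gripper value outside its range is refused whole. The fingers move at their own pace and stop on an object; "grip_force" is the grip in N (left out, the last holds). Time passes only in rows, so rows that do not move let the fingers close, or fill a call up. It gives the time, the measured TCP pose, the force, the opening and the grip force at its end, in the units of the state.
- env.observe(): the state, without advancing time (a new reading comes with each control period).
- env.get_image(name): name is "side" or "top"; returns the picture (400x640x3 uint8, red, green, blue); there is no depth.
- env.calibration(name): a dict with "fx", "fy", "cx", "cy" (pixels), "k1" (the pictures are not rectified: a ray, as slopes to the right and down, at radius r is drawn at 1 + k1 r^2 times it, then the intrinsics apply), "position" and "rotation" of the camera in the world. Camera axes: x right, y down, z forward; pixel columns grow to the right and rows downward; lengths in m; the calibration is good to about 2 mm. A picture is of the moment at which its call begins. calibration takes no time and is no camera call.
- env.close_job(): hands the job in; it is judged then, once.
The state is a dict: "time_s": time; "q": joint angles; "qvel": joint speeds; "joint_efforts": joint torques, N m; "position": TCP position; "tool_rot": TCP orientation; "ft_force": force on the tool from outside, world axes, zero at the start; "wrist_torque": the same for the moment, N m; "grip_width": finger opening in m; "gripper_force": force on a finger pad.
Only numpy, scipy, OpenCV 4.12 (cv2) and the standard library are available. Lean on these libraries where they do the work, as an engineer would, in place of code of your own. Each camera call takes 0.05 s, during which the arm holds its last target. There are 200 camera calls.

## Working session

There is one attempt and no reset: what is moved stays moved. The work goes in short steps, Python scripts to look and compute and a tool call to move; the robot and the scene stay as the last step left them, time stands still between calls to the robot, and variables do not carry over. Pictures are saved under pics/ and viewed, at most 10 in all, crops included, and the job is handed in when it is done.

Besides the shell and the picture viewer there is one more tool, called by a JSON object that holds its "method" and its "body", one argument or row to a line. jog_arm: Moves the arm, as the interface text tells. Its arguments: {"type":"object","properties":{"hand":{"type":"array"},"travel":{"type":"array"},"yaw":{"type":"array"},"grip_force":{"type":"number"}},"required":["hand","travel","yaw"]}

```bash
mkdir -p pics; cat > h.py <<'E'
import numpy as np, cv2
from rig import env
def cal(n):
    c=env.calibration(n); return c,np.array([[c['fx'],0,c['cx']],[0,c['fy'],c['cy']],[0,0,1]],float),np.array([c['k1'],0,0,0,0],float)
def ray(n,uv):
    c,K,d=cal(n); p=cv2.undistortPoints(np.array([[uv]],float),K,d)[0,0]
    r=np.array(c['rotation'])@np.array([p[0],p[1],1]); return np.array(c['position'],float),r
def onplane(n,uv,z):
    o,r=ray(n,uv); return o+r*(z-o[2])/r[2]
def proj(n,P):
    c,K,d=cal(n); R=np.array(c['rotation']).T
    q=R@(np.array(P,float)-np.array(c['position'])); q=q[:2]/q[2]
    q=q*(1+c['k1']*(q@q)); return q*[c['fx'],c['fy']]+[c['cx'],c['cy']]
def save(n,f):
    im=env.get_image(n)[:,:,::-1]; cv2.imwrite('pics/'+f,im); return im
E
python3 - <<'E'
from h import *
for n in('side','top'): 
    save(n,n+'0.png'); c=cal(n)[0]; print(c)
o=env.observe(); print(o['position'],o['grip_width'],env.finger_overhang,o['time_s'],o['tool_rot'])
E
```

```text
{'fx': 400.5645423618118, 'fy': 400.5645423618118, 'cx': 323.14753257615484, 'cy': 195.4025556585589, 'k1': 0.022636496071313676, 'position': array([ 0.42885453, -0.84135597,  0.97087277]), 'rotation': array([[ 0.99895867, -0.03031824,  0.0340938 ],
       [-0.04560782, -0.64345622,  0.76412304],
       [-0.001229  , -0.76488228, -0.64416892]])}
{'fx': 395.61010862870893, 'fy': 395.61010862870893, 'cx': 314.97257993342913, 'cy': 203.25066927877418, 'k1': 0.00660633869321951, 'position': array([0.40700287, 0.22042059, 1.32156161]), 'rotation': array([[ 1.59975664e-03, -9.98014609e-01,  6.29625437e-02],
       [-9.99770995e-01, -2.52591879e-04,  2.13984351e-02],
       [-2.13400470e-02, -6.29823573e-02, -9.97786463e-01]])}
[0.15967218 0.5260532  0.24778829] 0.08501176077707172 0.017 0.1 [[-9.56855758e-01  2.90562647e-01 -6.38156389e-04]
 [ 2.90563207e-01  9.56855149e-01 -1.11614340e-03]
 [ 2.86313647e-04 -1.25341300e-03 -9.99999173e-01]]
```

View pics/top0.png

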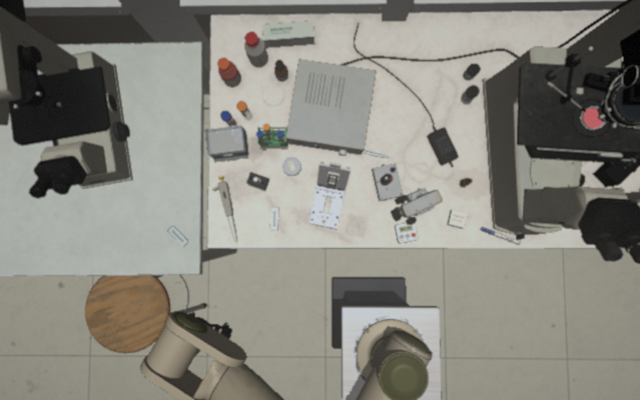

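View pics/side0.png

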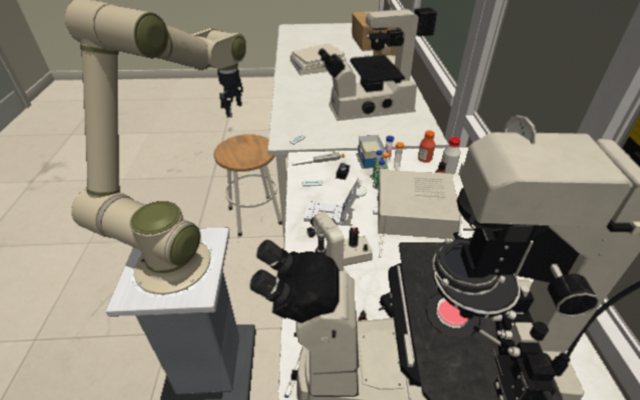

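The top view shows the holder at about (328,205), with its cover leaning back at (333,177). The pin block is near (387,182). Slide candidates are (177,236), (275,217), and possibly (377,154) and (500,236). The microscope hides part of the side view. I'll zoom in on the top view.

```bash
python3 - <<'E'
from h import *
im=cv2.imread('pics/top0.png')
a=cv2.resize(im[140:255,160:310],None,fx=4,fy=4,interpolation=cv2.INTER_CUBIC)
b=cv2.resize(im[145:250,300:490],None,fx=4.2,fy=4.2,interpolation=cv2.INTER_CUBIC)
cv2.imwrite('pics/c1.png',b)
s=cv2.imread('pics/side0.png')
c=cv2.resize(s[125:265,275:390],None,fx=4,fy=4,interpolation=cv2.INTER_CUBIC)
cv2.imwrite('pics/c2.png',c)
for uv in [(177,236),(275,217),(377,154),(500,236),(457,218),(387,182),(330,205),(291,166),(258,181),(405,233),(281,70)]: print(uv,onplane('top',uv,0.0).round(3), proj('side',onplane('top',uv,0.0)).round(0))
E
```

```text
(177, 236) [0.38  0.711 0.   ] [297. 139.]
(275, 217) [0.444 0.383 0.   ] [313. 184.]
(377, 154) [0.656 0.04  0.   ] [381. 247.]
(500, 236) [ 0.382 -0.361  0.   ] [296. 372.]
(457, 218) [ 0.442 -0.222  0.   ] [318. 321.]
(387, 182) [0.562 0.008 0.   ] [353. 256.]
(330, 205) [0.485 0.198 0.   ] [326. 216.]
(291, 166) [0.616 0.33  0.   ] [359. 191.]
(258, 181) [0.565 0.441 0.   ] [343. 174.]
(405, 233) [ 0.392 -0.05   0.   ] [300. 272.]
(281, 70) [0.948 0.366 0.   ] [442. 183.]
```

View pics/c1.png

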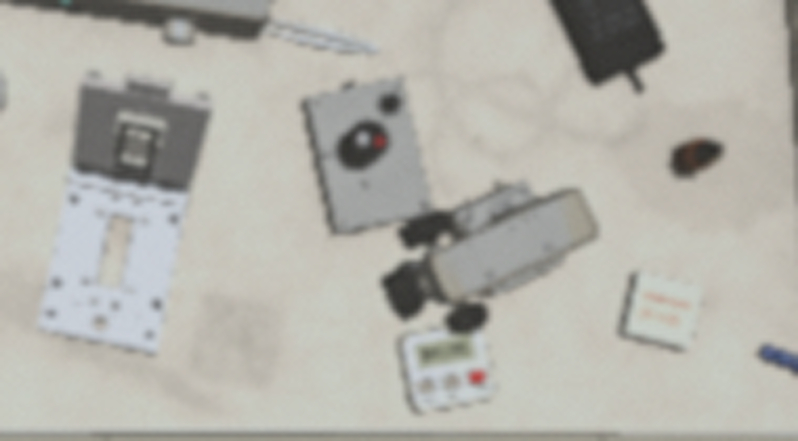

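View pics/c2.png

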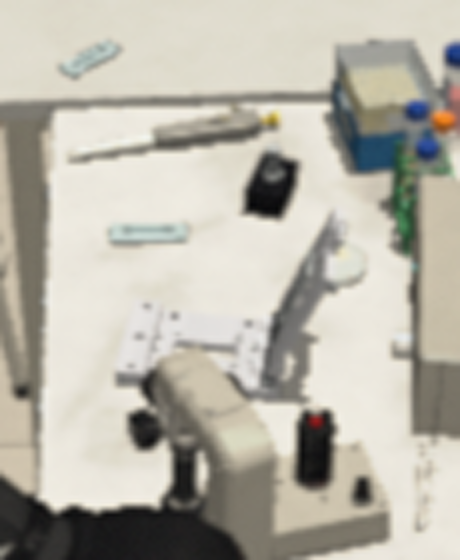

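The slide lookalikes are (275,217) at y=0.38 and (177,236) at y=0.71. The one farthest to the robot's right is (275,217), since (500,236) is a blue pen and (377,154) is a thin rod. The black block with the silver-knobbed pin is at (258,181), the dish at (291,166) and the timer at (405,233). Next I'll measure the slide, holder and block.

```bash
python3 - <<'E'
from h import *
ims=np.mean([env.get_image('top')[:,:,::-1].astype(float) for _ in range(4)],0)
np.save('top.npy',ims); 
x0,y0,x1,y1=235,155,360,235
cr=ims[y0:y1,x0:x1]; f=6
up=cv2.resize(cr.clip(0,255).astype(np.uint8),None,fx=f,fy=f,interpolation=cv2.INTER_CUBIC)
cv2.imwrite('pics/c3.png',up)
for uv in [(275,217),(271,217),(268,217),(258,181),(335,190),(316,212),(320,225),(333,170),(350,230)]: print(uv,ims[uv[1],uv[0]].round())
E
```

```text
(275, 217) [188. 189. 181.]
(271, 217) [200. 202. 197.]
(268, 217) [195. 204. 200.]
(258, 181) [83. 84. 84.]
(335, 190) [206. 198. 193.]
(316, 212) [214. 206. 200.]
(320, 225) [178. 175. 173.]
(333, 170) [108. 110. 111.]
(350, 230) [178. 188. 191.]
```

View pics/c3.png

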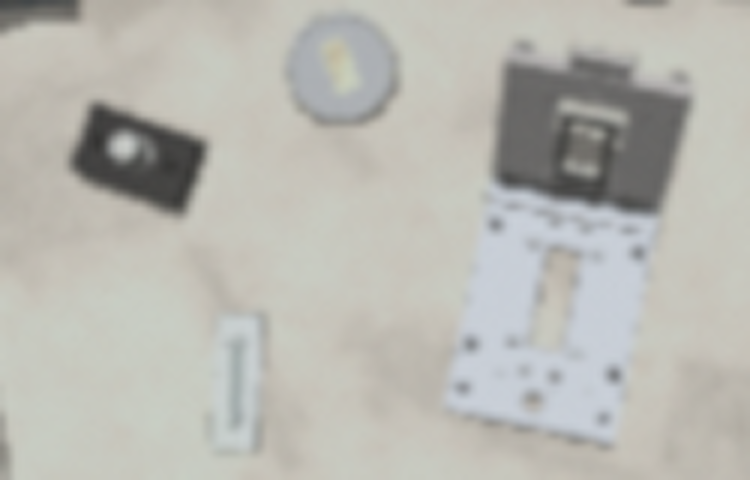

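The crop shows the slide at crop (238,382), which is px (274.7,218.7), flat with its ports up. The holder slot is at crop (555,298), the front hole at (532,400), and the pin knob at (125,148) on the black block. The cover leans back with its opening at (585,150).

```bash
cat > meas.py <<'E'
from h import *
f=8
def up(ims,x0,y0,x1,y1): return cv2.resize(ims[y0:y1,x0:x1].astype(np.float32),None,fx=f,fy=f,interpolation=cv2.INTER_LINEAR)
def px(p,x0,y0): return (np.array(p,float)+.5)/f-.5+[x0,y0]
def blobs(mask):
    n,l,s,c=cv2.connectedComponentsWithStats(mask.astype(np.uint8)); return l,s,c
def rect(mask):
    c=max(cv2.findContours(mask.astype(np.uint8),cv2.RETR_EXTERNAL,cv2.CHAIN_APPROX_NONE)[0],key=cv2.contourArea)
    return cv2.minAreaRect(c),c
def worldrect(n,m,x0,y0,z):
    r,c=rect(m); pts=[onplane(n,px(p,x0,y0),z) for p in cv2.boxPoints(r)]
    e=[pts[1]-pts[0],pts[2]-pts[1]]; e.sort(key=lambda v:-np.linalg.norm(v))
    return np.mean(pts,0),[np.linalg.norm(v) for v in e],np.degrees(np.arctan2(e[0][1],e[0][0]))
E
python3 - <<'E'
from meas import *
ims=np.load('top.npy')
d=lambda u:u[:,:,0]-u[:,:,2]
# slide: cool (b-r higher than bench)
u=up(ims,262,202,288,236); D=cv2.GaussianBlur(d(u),(0,0),3); print('bench b-r',np.median(D),D.max())
S=u.mean(2)
for t in(-8,-5,-2):
    print('slide',t,*worldrect('top',D>t,262,202,.005))
# holder
u=up(ims,300,180,352,235); D=d(u); m=D>4
l,s,c=blobs(m); i=1+s[1:,4].argmax(); M=(l==i)
print('holder',*worldrect('top',M,300,180,.014))
fill=np.zeros(M.shape,np.uint8); _,cc=rect(M); cv2.drawContours(fill,[cc],-1,1,-1)
H=(fill>0)&~M; l,s,c=blobs(H)
for i in range(1,len(s)):
    if s[i,4]>150:
        m=(l==i); print(s[i],px(c[i],300,180).round(2),onplane('top',px(c[i],300,180),.010).round(4), [np.round(v,4) for v in worldrect('top',m,300,180,.010)] if s[i,4]>1500 else '')
# block
u=up(ims,243,168,275,195); g=u.mean(2)
m=cv2.morphologyEx((g<110).astype(np.uint8),cv2.MORPH_CLOSE,np.ones((41,41)))
print('block',*worldrect('top',m,243,168,.030))
k=(g>150); k[:, :]&=cv2.erode(cv2.convexHull(rect(m)[1]).size and m,np.ones((15,15)))>0
l,s,c=blobs(k)
for i in range(1,len(s)):
    if s[i,4]>50: p=px(c[i],243,168); print('knob',s[i],p.round(2),onplane('top',p,.064).round(4))
E
```

```text
bench b-r -7.4922523 8.762569
slide -8 [0.43672864 0.39691018 0.005     ] [np.float64(0.10784431966177777), np.float64(0.05990667276558995)] -179.58068280975024
slide -5 [0.43930837 0.38820581 0.005     ] [np.float64(0.08070936438375324), np.float64(0.03481776613347393)] -2.4973675768021
slide -2 [0.43982358 0.38593207 0.005     ] [np.float64(0.0763555723676863), np.float64(0.028907742181928858)] -1.041771410047909
holder [0.47934388 0.21036399 0.014     ] [np.float64(0.13091238776952965), np.float64(0.09570029362066687)] -11.286570672326256
[ 185  128   70  141 6615] [327.01 204.24] [0.4865 0.2086 0.01  ] [array([0.4865, 0.2087, 0.01  ]), array([0.0582, 0.0208]), np.float64(-11.5985)]
[177 325  27  26 516] [323.33 221.74] [0.4284 0.2208 0.01  ] 
block [0.56200113 0.43745625 0.03      ] [np.float64(0.06728347420554616), np.float64(0.04138087338959603)] -110.24571415647692
knob [ 85  76  33  30 747] [255.22 178.84] [0.5648 0.4393 0.064 ]
```

```bash
python3 - <<'E'
from meas import *
ims=np.load('top.npy')
u=up(ims,262,202,288,236); D=cv2.GaussianBlur(u[:,:,0]-u[:,:,2],(0,0),3)
l,s,c=blobs(D>-2.5); i=1+s[1:,4].argmax(); y,x=np.nonzero(l==i)
P=np.array([onplane('top',px(p,262,202),.006)[:2] for p in np.c_[x,y][::20]]); w,v=np.linalg.eigh(np.cov(P.T))
print(P.mean(0),np.sqrt(12*w),np.degrees(np.arctan2(v[1,1],v[0,1])))
print('hole',onplane('top',(323.33,221.74),.018))
s=env.get_image('side')[:,:,::-1].astype(float)
for P in([.44,.386,.005],[.5648,.4393,.06]): print(proj('side',P))
x0,y0,x1,y1=296,174,330,194
u=up(s,x0,y0,x1,y1);D=u[:,:,0]-u[:,:,2];print(np.median(D),D.max())
l,st,c=blobs(D>(np.median(D)+D.max())/2); i=1+st[1:,4].argmax(); p=px(c[i],x0,y0); print(st[i],p,onplane('side',p,.005))
E
```

```text
[0.43975207 0.38555532] [0.02731182 0.07454207] 176.54515884140628
hole [0.42829578 0.2207675  0.018     ]
[311.94037751 182.23084771]
[343.18440175 161.85512305]
-13.9765625 13.691406
[  54   57  149   36 4732] [311.3444104  182.75346048] [0.4376051 0.382826  0.005    ]
```

{"method": "jog_arm", "body": {
  "hand": [0.06,0.06,0.06,0.06,0.06],
  "travel": [
    [0.056,-0.028,-0.03],
    [0.056,-0.028,-0.03],
    [0.056,-0.028,-0.03],
    [0.056,-0.028,-0.03],
    [0.056,-0.028,-0.03]
  ],
  "yaw": [0.05,0.05,0.05,0.05,0.06],
  "grip_force": 40
}}

```text
time_s: 0.98
position: [0.4135, 0.3992, 0.1125]
tool_rot: [[-0.999, 0.033, 0.0], [0.033, 0.999, 0.0], [-0.0, 0.0, -1.0]]
ft_force: [-0.1, 0.3, -0.5]
grip_width: 0.0602
gripper_force: 0.0
```

{"method": "jog_arm", "body": {
  "hand": [0.06,0.06,0.06,0.06,0.06],
  "travel": [
    [0,-0.001,-0.03],
    [0,0,-0.03],
    [0,0,-0.01],
    [0,0,-0.005],
    [0,0,0]
  ],
  "yaw": [-0.02,0,0,0,0]
}}

```text
time_s: 1.6
position: [0.412, 0.3996, 0.039]
tool_rot: [[-0.999, 0.054, 0.001], [0.054, 0.999, 0.001], [-0.001, 0.001, -1.0]]
ft_force: [-0.4, -0.5, -0.4]
grip_width: 0.0602
gripper_force: 0.0
```

```bash
python3 - <<'E'
from h import *
o=env.observe(); print(o['position'],o['tool_rot'][:,0],o['grip_width'])
for n,(x0,y0,x1,y1) in (('side',(270,150,350,205)),('top',(235,190,315,245))):
    im=env.get_image(n)[:,:,::-1]; a=cv2.resize(im[y0:y1,x0:x1],None,fx=5,fy=5,interpolation=cv2.INTER_CUBIC)
    cv2.imwrite('pics/g_%s.png'%n,a)
a=cv2.imread('pics/g_side.png');b=cv2.imread('pics/g_top.png');cv2.imwrite('pics/g.png',np.hstack([a,b]))
E
```

```text
[0.41204897 0.3995581  0.03895985] [-9.98517311e-01  5.44267593e-02 -9.52844262e-04] 0.06021736932554579
```

View pics/g.png

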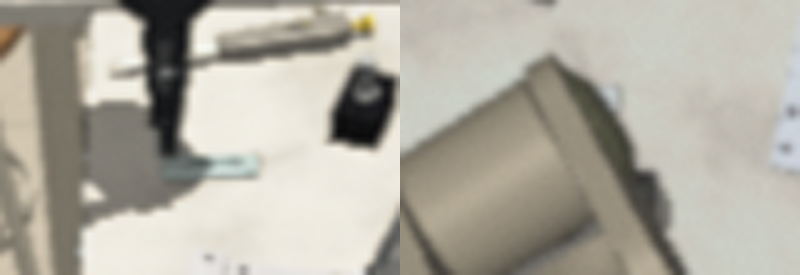

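The side crop on the left shows the gripper about 27 mm short of the slide's middle, at its left end (crop 170,160), and not touching it. In the top crop the arm hides the slide. A speed-limited row had dropped the missing travel, so I'll correct for that.

{"method": "jog_arm", "body": {
  "hand": [0.06,0.06,0.06,0.06,0.06],
  "travel": [
    [0.009,-0.005,0],
    [0.009,-0.005,0],
    [0.009,-0.005,0],
    [0,0,-0.01],
    [0,0,-0.009]
  ],
  "yaw": [0,0,0,0,0]
}}

```text
time_s: 2.33
position: [0.4386, 0.384, 0.0183]
tool_rot: [[-0.998, 0.055, -0.001], [0.055, 0.998, -0.0], [0.001, -0.0, -1.0]]
ft_force: [-0.2, -0.9, -0.1]
grip_width: 0.0599
gripper_force: 0.0
```

{"method": "jog_arm", "body": {
  "hand": [0.06,0.02,0.02,0.02,0.02],
  "travel": [
    [0,0,0],
    [0,0,0],
    [0,0,0],
    [0,0,0],
    [0,0,0]
  ],
  "yaw": [0,0,0,0,0]
}}

```text
time_s: 2.95
position: [0.439, 0.3844, 0.0198]
tool_rot: [[-0.999, 0.055, 0.001], [0.055, 0.999, 0.001], [-0.001, 0.001, -1.0]]
ft_force: [-1.3, 0.7, 5.2]
grip_width: 0.0243
gripper_force: 39.7
```

{"method": "jog_arm", "body": {
  "hand": [0.02,0.02,0.02,0.02,0.02],
  "travel": [
    [0,0,0.02],
    [0,0,0.03],
    [0.008,-0.03,0],
    [0.009,-0.035,0],
    [0.01,-0.036,0]
  ],
  "yaw": [0,0,-0.03,-0.03,-0.03]
}}

```text
time_s: 3.58
position: [0.4659, 0.2822, 0.0692]
tool_rot: [[-0.989, 0.145, -0.0], [0.145, 0.989, -0.0], [0.0, -0.0, -1.0]]
ft_force: [0.1, -0.5, -0.4]
grip_width: 0.0241
gripper_force: 39.3
```

{"method": "jog_arm", "body": {
  "hand": [0.02,0.02,0.02,0.02,0.02],
  "travel": [
    [0.01,-0.036,0],
    [0.007,-0.03,0],
    [0.002,-0.01,0],
    [0,0,0],
    [0,0,0]
  ],
  "yaw": [-0.03,-0.027,0,0,0]
}}

```text
time_s: 4.2
position: [0.4846, 0.2081, 0.0692]
tool_rot: [[-0.98, 0.199, -0.0], [0.199, 0.98, 0.0], [0.0, 0.0, -1.0]]
ft_force: [0.7, -0.6, -0.2]
grip_width: 0.0239
gripper_force: 39.3
```

```bash
python3 - <<'E'
from h import *
o=env.observe(); print(o['position'].round(4),np.degrees(np.arctan2(*o['tool_rot'][1::-1,0])),o['tool_rot'][:,2].round(4),o['grip_width'])
x0,y0,x1,y1=285,175,375,245
im=env.get_image('side')[:,:,::-1]; cv2.imwrite('pics/h1.png',cv2.resize(im[y0:y1,x0:x1],None,fx=7,fy=7,interpolation=cv2.INTER_CUBIC))
E
```

```text
[0.4846 0.2081 0.0692] 168.50695986286226 [-1.e-04  1.e-04 -1.e+00] 0.02390831587984254
```

View pics/h1.png

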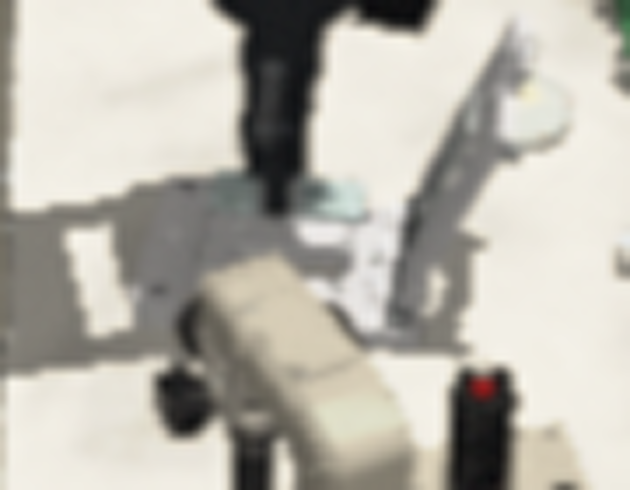

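```bash
python3 - <<'E'
from h import *
for d in(-.038,0,.038): print(d,proj('side',[.4846+d*.98,.2081-d*.2,.054])-[285,175], ((proj('side',[.4846+d*.98,.2081-d*.2,.054])-[285,175])*7).round())
im=cv2.imread('pics/h1.png').astype(int)
d=cv2.GaussianBlur((im[:,:,0]-im[:,:,2]).astype(np.float32),(0,0),2)
print(d[200,170:400:8].round().astype(int)); print(d[188,170:400:8].round().astype(int))
E
```

```text
-0.038 [29.95930918 26.29223862] [210. 184.]
0 [40.71877109 27.39181889] [285. 192.]
0.038 [51.54879191 28.49883423] [361. 199.]
[ -4  -4  -3  -3  -2   1   4   5   4   4   5   2   1   3   3   0   1   4
   6   7   8   8   9   8  -1 -13 -13 -11  -9]
[ -5  -3  -3  -2  -2   0   4   5   5   5   4   2   1   3   2   0   1   4
   6   6   8   6   6   5  -1 -10 -13 -13 -13]
```

The held slide spans crop x 212–362, centred at 287 against a predicted 285, so it is centred in the fingers. Lowering into the seat.

{"method": "jog_arm", "body": {
  "hand": [0.02,0.02,0.02,0.02,0.02],
  "travel": [
    [0.001,-0.0005,-0.015],
    [0,0,-0.01],
    [0,0,-0.006],
    [0,0,-0.004],
    [0,0,0]
  ],
  "yaw": [0,0,0,0,0]
}}

```text
time_s: 4.88
position: [0.4858, 0.2067, 0.0341]
tool_rot: [[-0.98, 0.2, -0.0], [0.2, 0.98, -0.0], [0.0, -0.0, -1.0]]
ft_force: [0.5, -0.2, -0.1]
grip_width: 0.0242
gripper_force: 39.3
```

{"method": "jog_arm", "body": {
  "hand": [0.02,0.02,0.02,0.02,0.02],
  "travel": [
    [0,0,-0.002],
    [0,0,-0.001],
    [0,0,-0.001],
    [0,0,0],
    [0,0,0]
  ],
  "yaw": [0,0,0,0,0]
}}

```text
time_s: 5.5
position: [0.4859, 0.2067, 0.0303]
tool_rot: [[-0.98, 0.2, 0.0], [0.2, 0.98, 0.0], [-0.0, 0.0, -1.0]]
ft_force: [-0.2, -0.6, -0.6]
grip_width: 0.0244
gripper_force: 39.3
```

{"method": "jog_arm", "body": {
  "hand": [0.02,0.02,0.02,0.05,0.05],
  "travel": [
    [0,0,-0.001],
    [0,0,0],
    [0,0,0],
    [0,0,0],
    [0,0,0]
  ],
  "yaw": [0,0,0,0,0]
}}

```text
time_s: 6.12
position: [0.4859, 0.2067, 0.0292]
tool_rot: [[-0.98, 0.2, -0.0], [0.2, 0.98, -0.0], [0.0, -0.0, -1.0]]
ft_force: [-0.1, -0.4, -0.7]
grip_width: 0.0501
gripper_force: 0.0
```

{"method": "jog_arm", "body": {
  "hand": [0.05,0.05,0.05,0.05,0.05],
  "travel": [
    [0,0,0.01],
    [0,0,0.03],
    [0,0,0.05],
    [0,0.05,0.06],
    [0,0.06,0.06]
  ],
  "yaw": [0,0,0,0,0]
}}

```text
time_s: 6.75
position: [0.4857, 0.2915, 0.2143]
tool_rot: [[-0.979, 0.202, 0.001], [0.202, 0.979, 0.0], [-0.001, 0.001, -1.0]]
ft_force: [1.0, 0.7, 0.1]
grip_width: 0.05
gripper_force: 0.0
```

{"method": "jog_arm", "body": {
  "hand": [0.05,0.05,0.05,0.02,0],
  "travel": [
    [0,0.06,0],
    [0,0.06,0],
    [0,0.03,0],
    [0,0,0],
    [0,0,0]
  ],
  "yaw": [0,0,0,0,0]
}}

```text
time_s: 7.38
position: [0.4858, 0.4402, 0.2117]
tool_rot: [[-0.98, 0.201, -0.0], [0.201, 0.98, -0.0], [0.0, -0.0, -1.0]]
ft_force: [-0.1, -0.9, 0.2]
grip_width: 0.0144
gripper_force: 0.0
```

```bash
python3 - <<'E'
from meas import *
ims=np.mean([env.get_image('top')[:,:,::-1].astype(float) for _ in range(3)],0); np.save('top2.npy',ims)
s=np.mean([env.get_image('side')[:,:,::-1].astype(float) for _ in range(2)],0); np.save('side2.npy',s)
a=cv2.resize(ims[160:235,300:360].clip(0,255).astype(np.uint8),None,fx=7,fy=7,interpolation=cv2.INTER_CUBIC)
b=cv2.resize(s[175:245,320:372].clip(0,255).astype(np.uint8),(390,525),interpolation=cv2.INTER_CUBIC)
cv2.imwrite('pics/p.png',np.hstack([a,b]))
E
```

```text
(no output)
```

View pics/p.png

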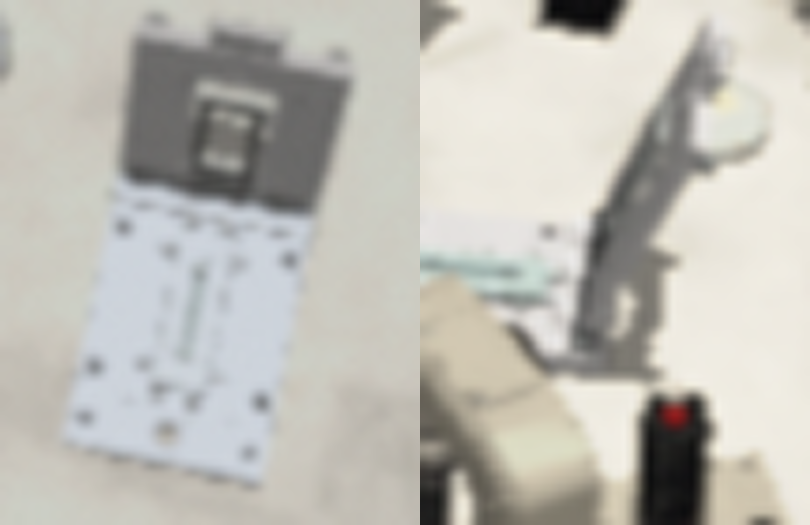

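The slide lies in the seat: its channel mark is centred at px (327.0,204.3), against the slot centre (327.0,204.2). The tab end is at top px (334.6,166) and side px (358.4,179). Next, the cover angle.

```bash
python3 - <<'E'
from h import *
seat=np.array([.4859,.2070]); u=np.array([.9796,-.2010]); h=seat+.06*u
for th in np.arange(1.6,2.4,.1):
    P=np.r_[h-u*.149*np.cos(th),.022+.149*np.sin(th)]
    print(round(th,1),P.round(3),proj('top',P).round(1),proj('side',P).round(1))
o=env.observe(); print(o['position'],o['grip_width'],o['time_s'])
o1,r1=ray('top',(334.6,166.3)); o2,r2=ray('side',(358.4,179))
A=np.c_[r1,-r2]; t=np.linalg.lstsq(A,o2-o1,rcond=None)[0]; print(o1+t[0]*r1,o2+t[1]*r2)
E
```

```text
1.6 [0.549 0.194 0.171] [332.5 179.6] [345.7 177.7]
1.7 [0.563 0.191 0.17 ] [333.5 174.7] [350.2 178.4]
1.8 [0.578 0.188 0.167] [334.4 170. ] [354.6 179.4]
1.9 [0.592 0.185 0.163] [335.4 165.4] [358.9 180.9]
2.0 [0.605 0.182 0.157] [336.3 161.2] [363.  182.6]
2.1 [0.618 0.18  0.151] [337.1 157.3] [366.9 184.6]
2.2 [0.631 0.177 0.142] [337.8 153.7] [370.6 186.9]
2.3 [0.642 0.175 0.133] [338.4 150.6] [373.9 189.5]
[0.48614343 0.44014825 0.21184419] 8.882257820436598e-05 7.625
[0.58843115 0.18770457 0.1686014 ] [0.59009232 0.18764924 0.16886437]
```

{"method": "jog_arm", "body": {
  "hand": [0,0,0,0,0],
  "travel": [
    [0.028,-0.034,0.004],
    [0.03,-0.036,0],
    [0.03,-0.036,0],
    [0.03,-0.036,0],
    [0.022,-0.036,0]
  ],
  "yaw": [0,0,0,0,0]
}}

```text
time_s: 8.25
position: [0.6269, 0.261, 0.2155]
tool_rot: [[-0.98, 0.201, 0.0], [0.201, 0.98, -0.0], [-0.0, -0.0, -1.0]]
ft_force: [0.2, 0.6, -0.4]
grip_width: -0.0001
gripper_force: 0.0
```

{"method": "jog_arm", "body": {
  "hand": [0,0,0,0,0],
  "travel": [
    [0.001,-0.036,0],
    [0.001,-0.036,0],
    [0,-0.012,0],
    [0,0,0],
    [0,0,0]
  ],
  "yaw": [0,0,0,0,0]
}}

```text
time_s: 8.88
position: [0.6277, 0.18, 0.2155]
tool_rot: [[-0.98, 0.199, 0.0], [0.199, 0.98, 0.0], [-0.0, 0.0, -1.0]]
ft_force: [-0.8, -0.0, 0.4]
grip_width: -0.0002
gripper_force: 0.0
```

{"method": "jog_arm", "body": {
  "hand": [0,0,0,0,0],
  "travel": [
    [0,0,-0.025],
    [0,0,-0.022],
    [-0.012,0.0025,0],
    [-0.012,0.0025,0],
    [-0.012,0.0025,0]
  ],
  "yaw": [0,0,0,0,0]
}}

```text
time_s: 9.5
position: [0.5913, 0.187, 0.1699]
tool_rot: [[-0.98, 0.2, 0.003], [0.2, 0.98, 0.0], [-0.003, 0.001, -1.0]]
ft_force: [1.0, 0.8, 0.7]
grip_width: 0.0
gripper_force: 0.6
```

{"method": "jog_arm", "body": {
  "hand": [0,0,0,0,0],
  "travel": [
    [-0.012,0.0025,0],
    [-0.011,0.0023,0],
    [-0.01,0.002,0],
    [-0.011,0.0022,0],
    [-0.01,0.002,-0.001]
  ],
  "yaw": [0,0,0,0,0]
}}

```text
time_s: 10.12
position: [0.5371, 0.1976, 0.1675]
tool_rot: [[-0.98, 0.2, -0.0], [0.2, 0.98, 0.0], [0.0, 0.0, -1.0]]
ft_force: [1.9, -0.4, 0.5]
grip_width: -0.0
gripper_force: 0.4
```

{"method": "jog_arm", "body": {
  "hand": [0,0,0,0,0],
  "travel": [
    [-0.012,0.0025,-0.003],
    [-0.012,0.0025,-0.003],
    [-0.0113,0.0023,-0.0054],
    [-0.0113,0.0023,-0.0054],
    [-0.0101,0.0021,-0.0076]
  ],
  "yaw": [0,0,0,0,0]
}}

```text
time_s: 10.75
position: [0.4804, 0.2093, 0.1426]
tool_rot: [[-0.98, 0.2, -0.0], [0.2, 0.98, -0.0], [0.0, -0.0, -1.0]]
ft_force: [0.9, -0.2, 0.1]
grip_width: -0.0
gripper_force: 0.2
```

{"method": "jog_arm", "body": {
  "hand": [0,0,0,0,0],
  "travel": [
    [-0.0101,0.0021,-0.0076],
    [-0.0083,0.0017,-0.0095],
    [-0.0083,0.0017,-0.0095],
    [-0.0064,0.0013,-0.011],
    [-0.0064,0.0013,-0.011]
  ],
  "yaw": [0,0,0,0,0]
}}

```text
time_s: 11.38
position: [0.4413, 0.2173, 0.0937]
tool_rot: [[-0.98, 0.2, -0.0], [0.2, 0.98, -0.0], [0.0, -0.0, -1.0]]
ft_force: [0.2, -0.3, 1.1]
grip_width: -0.0001
gripper_force: 0.1
```

{"method": "jog_arm", "body": {
  "hand": [0,0,0,0,0],
  "travel": [
    [-0.004,0.0008,-0.012],
    [-0.004,0.0008,-0.012],
    [-0.0023,0.0005,-0.0115],
    [-0.0006,0.0001,-0.006],
    [0,0,0]
  ],
  "yaw": [0,0,0,0,0]
}}

```text
time_s: 12.0
position: [0.4307, 0.2194, 0.0526]
tool_rot: [[-0.98, 0.2, -0.001], [0.2, 0.98, -0.0], [0.001, -0.0, -1.0]]
ft_force: [0.5, -0.2, -0.7]
grip_width: 0.0001
gripper_force: 0.0
```

{"method": "jog_arm", "body": {
  "hand": [0,0,0,0,0],
  "travel": [
    [0,0,-0.002],
    [0,0,-0.001],
    [0,0,0],
    [0,0,0],
    [0,0,0]
  ],
  "yaw": [0,0,0,0,0]
}}

```text
time_s: 12.62
position: [0.4308, 0.2194, 0.0501]
tool_rot: [[-0.98, 0.2, 0.0], [0.2, 0.98, 0.0], [-0.0, 0.0, -1.0]]
ft_force: [0.5, 0.4, -1.0]
grip_width: -0.0001
gripper_force: 0.0
```

{"method": "jog_arm", "body": {
  "hand": [0,0,0,0,0],
  "travel": [
    [0,0,-0.001],
    [0,0,-0.001],
    [0,0,-0.001],
    [0,0,0],
    [0,0,0]
  ],
  "yaw": [0,0,0,0,0]
}}

```text
time_s: 13.25
position: [0.4307, 0.2195, 0.047]
tool_rot: [[-0.98, 0.2, -0.0], [0.2, 0.98, 0.0], [0.0, -0.0, -1.0]]
ft_force: [-1.0, 0.0, 2.8]
grip_width: -0.0001
gripper_force: 1.5
```

{"method": "jog_arm", "body": {
  "hand": [0,0.02,0.05,0.05,0.05],
  "travel": [
    [0,0,0.02],
    [0,0,0.035],
    [0.016,0.026,0.03],
    [0.02,0.033,0],
    [0.022,0.036,0]
  ],
  "yaw": [0,0,0,0,0]
}}

```text
time_s: 13.88
position: [0.4894, 0.3153, 0.1323]
tool_rot: [[-0.98, 0.201, 0.001], [0.201, 0.98, 0.0], [-0.001, 0.0, -1.0]]
ft_force: [0.2, -0.1, 0.5]
grip_width: 0.0499
gripper_force: 0.0
```

{"method": "jog_arm", "body": {
  "hand": [0.05,0.05,0.05,0.05,0.05],
  "travel": [
    [0.022,0.036,0],
    [0.022,0.036,0],
    [0.02,0.033,0],
    [0.0113,0.0185,0],
    [0,0,0]
  ],
  "yaw": [0,0,0,0,0]
}}

```text
time_s: 14.5
position: [0.5641, 0.4386, 0.1308]
tool_rot: [[-0.98, 0.2, -0.001], [0.2, 0.98, -0.0], [0.001, -0.001, -1.0]]
ft_force: [-0.4, -0.2, 0.4]
grip_width: 0.0501
gripper_force: 0.0
```

```bash
python3 - <<'E'
from meas import *
o=env.observe(); print(o['position'],o['time_s'],o['grip_width'])
ims=np.mean([env.get_image('top')[:,:,::-1].astype(float) for _ in range(3)],0); np.save('top3.npy',ims)
s=np.mean([env.get_image('side')[:,:,::-1].astype(float) for _ in range(2)],0); np.save('side3.npy',s)
a=cv2.resize(ims[180:240,297:357].clip(0,255).astype(np.uint8),(480,480),interpolation=cv2.INTER_CUBIC)
b=cv2.resize(s[145:185,325:365-10].clip(0,255).astype(np.uint8),(320,480),interpolation=cv2.INTER_CUBIC)
cv2.imwrite('pics/q.png',np.hstack([a,b]))
E
```

```text
[0.56414016 0.43858593 0.13080225] 14.5 0.05008409899688626
```

View pics/q.png

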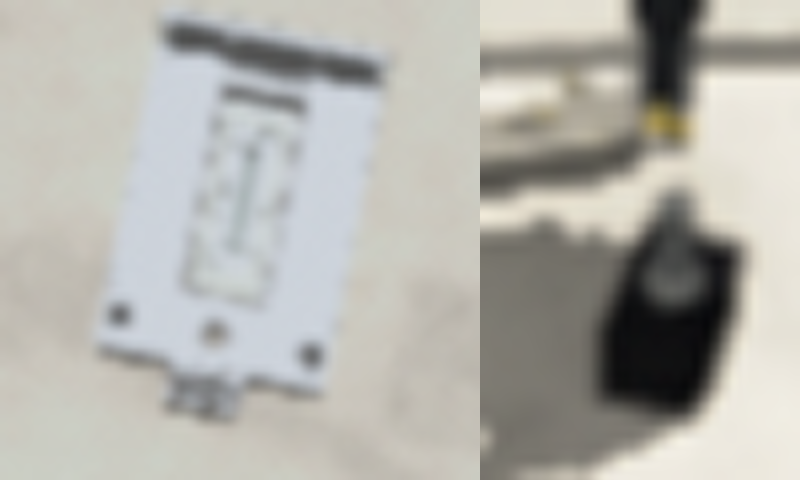

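The top crop shows the cover shut on the slide, with the pin hole at crop (215,331), which is px (323.4,220.9), and the thumbscrews at (120,315) and (310,354). In the side crop the fingers hang over the knob at (672,270). Descending onto the knob while I measure the hole.

```bash
python3 - <<'E'
from meas import *
ims=np.load('top3.npy'); u=up(ims,318,216,329,226); d=u[:,:,0]-u[:,:,2]
med=np.percentile(d,70); w=np.clip(med-3-d,0,None); yy,xx=np.mgrid[:d.shape[0],:d.shape[1]]
c0=((np.array([323.4,220.9])-[318,216])+.5)*f-.5; w[(xx-c0[0])**2+(yy-c0[1])**2>20**2]=0
p=px([(w*xx).sum()/w.sum(),(w*yy).sum()/w.sum()],318,216); print(p,[onplane('top',p,z).round(4) for z in(.018,.026,.031)])
seat=np.array([.4859,.2070]); uu=np.array([.9796,-.2010]); print('pred from seat',seat-.059*uu)
u=up(ims,300,180,352,230); m=(u[:,:,0]-u[:,:,2])>4; print(worldrect('top',m,300,180,.026))
# knob from side image: bright on black
s=np.load('side3.npy'); print(proj('side',[.564,.438,.064]),proj('side',[.564,.438,.03]),'seen knob approx',345-.0+ (675-640)/8-0)
E
```

```text
[323.38543694 221.50425634] [array([0.4291, 0.2206, 0.018 ]), array([0.4289, 0.2206, 0.026 ]), array([0.4289, 0.2206, 0.031 ])]
pred from seat [0.4281036 0.218859 ]
(array([0.47206917, 0.21182047, 0.026     ]), [np.float64(0.14407229432752733), np.float64(0.0963534445073179)], np.float64(-11.247929191517528))
[343.04001842 161.21548741] [342.77502627 168.24879611] seen knob approx 349.375
```

{"method": "jog_arm", "body": {
  "hand": [0.05,0.05,0.05,0.05,0.05],
  "travel": [
    [0,0,-0.02],
    [0,0,-0.02],
    [0,0,-0.02],
    [0,0,-0.013],
    [0,0,0]
  ],
  "yaw": [0,0,0,0,0]
}}

```text
time_s: 15.38
position: [0.5637, 0.4375, 0.0584]
tool_rot: [[-0.98, 0.201, -0.001], [0.201, 0.98, -0.001], [0.001, -0.001, -1.0]]
ft_force: [0.5, 0.8, -0.0]
grip_width: 0.0503
gripper_force: 0.0
```

{"method": "jog_arm", "body": {
  "hand": [0.05,0.01,0.01,0.01,0.01],
  "travel": [
    [0,0,-0.003],
    [0,0,0],
    [0,0,0],
    [0,0,0],
    [0,0,0]
  ],
  "yaw": [0,0,0,0,0],
  "grip_force": 70
}}

```text
time_s: 16.0
position: [0.5643, 0.4381, 0.0566]
tool_rot: [[-0.98, 0.2, 0.001], [0.2, 0.98, 0.001], [-0.001, 0.001, -1.0]]
ft_force: [-1.2, -0.7, 4.1]
grip_width: 0.0117
gripper_force: 68.3
```

{"method": "jog_arm", "body": {
  "hand": [0.01,0.01,0.01,0.01,0.01],
  "travel": [
    [0,0,0.005],
    [0,0,0.015],
    [0,0,0.025],
    [0,0,0.02],
    [0,0,0]
  ],
  "yaw": [0,0,0,0,0]
}}

```text
time_s: 16.62
position: [0.5647, 0.4383, 0.1234]
tool_rot: [[-0.98, 0.2, 0.004], [0.2, 0.98, 0.002], [-0.003, 0.003, -1.0]]
ft_force: [0.1, 0.1, 0.5]
grip_width: 0.0118
gripper_force: 68.2
```

{"method": "jog_arm", "body": {
  "hand": [0.01,0.01,0.01,0.01,0.01],
  "travel": [
    [-0.015,-0.025,0],
    [-0.02,-0.032,0],
    [-0.022,-0.036,0],
    [-0.022,-0.036,0],
    [-0.022,-0.036,0]
  ],
  "yaw": [0,0,0,0,0]
}}

```text
time_s: 17.25
position: [0.4619, 0.2717, 0.1204]
tool_rot: [[-0.98, 0.2, -0.001], [0.2, 0.98, -0.0], [0.001, -0.001, -1.0]]
ft_force: [1.9, -0.3, -0.7]
grip_width: 0.0115
gripper_force: 68.3
```

{"method": "jog_arm", "body": {
  "hand": [0.01,0.01,0.01,0.01,0.01],
  "travel": [
    [-0.02,-0.032,0],
    [-0.015,-0.022,0],
    [0,0,-0.015],
    [0,0,-0.01],
    [0,0,0]
  ],
  "yaw": [0,0,0,0,0]
}}

```text
time_s: 17.88
position: [0.4278, 0.219, 0.0952]
tool_rot: [[-0.98, 0.2, -0.002], [0.2, 0.98, -0.0], [0.002, -0.001, -1.0]]
ft_force: [0.1, 1.7, -0.6]
grip_width: 0.0118
gripper_force: 68.3
```

```bash
python3 - <<'E'
from h import *
o=env.observe(); p=o['position']; print(p.round(4),o['tool_rot'].round(3),o['ft_force'].round(2),o['time_s'])
s=np.mean([env.get_image('side')[:,:,::-1].astype(float) for _ in range(3)],0)
x0,y0=295,185
cv2.imwrite('pics/r.png',cv2.resize(s[y0:y0+45,x0:x0+60].clip(0,255).astype(np.uint8),(780,585),interpolation=cv2.INTER_CUBIC))
for P in([p[0],p[1],p[2]-.0506],[p[0],p[1],p[2]-.0266],[.4281,.2188,.031],[.4281-.0082,.2188-.04,.035],[.4281+.0082,.2188+.04,.035]): print(((proj('side',P)-[x0,y0]+.5)*13).round())
E
```

```text
[0.4278 0.219  0.0952] [[-0.98   0.2   -0.002]
 [ 0.2    0.98  -0.   ]
 [ 0.002 -0.001 -1.   ]] [ 0.14  1.72 -0.57] 17.875
[194. 239.]
[191. 171.]
[196. 277.]
[168. 367.]
[222. 170.]
```

View pics/r.png

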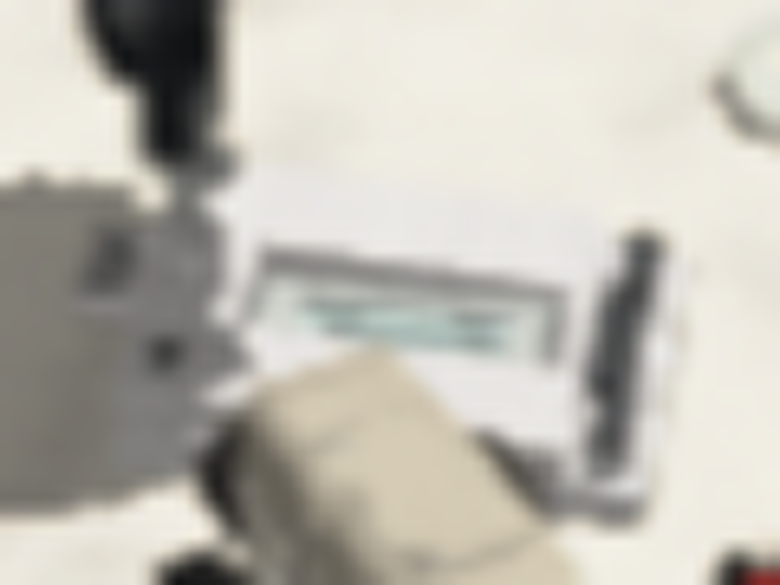

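The view shows the cover down with the slide in its window at (410,320) and the near thumbscrew at (165,350), predicted (168,357–367). The pin hangs at about (190,180–240), over the hole. Descending while watching the force.

{"method": "jog_arm", "body": {
  "hand": [0.01,0.01,0.01,0.01,0.01],
  "travel": [
    [0.0003,0,-0.008],
    [0,0,-0.004],
    [0,0,-0.003],
    [0,0,-0.002],
    [0,0,0]
  ],
  "yaw": [0,0,0,0,0]
}}

```text
time_s: 18.65
position: [0.4283, 0.2189, 0.0789]
tool_rot: [[-0.98, 0.2, -0.0], [0.2, 0.98, -0.0], [0.0, -0.0, -1.0]]
ft_force: [0.1, -1.2, -0.6]
grip_width: 0.0112
gripper_force: 68.3
```

{"method": "jog_arm", "body": {
  "hand": [0.01,0.01,0.01,0.01,0.01],
  "travel": [
    [0,0,-0.001],
    [0,0,-0.001],
    [0,0,-0.001],
    [0,0,0],
    [0,0,0]
  ],
  "yaw": [0,0,0,0,0]
}}

```text
time_s: 19.27
position: [0.4284, 0.219, 0.076]
tool_rot: [[-0.98, 0.2, 0.0], [0.2, 0.98, 0.0], [-0.0, 0.0, -1.0]]
ft_force: [-0.5, -0.0, -0.5]
grip_width: 0.0114
gripper_force: 68.3
```

{"method": "jog_arm", "body": {
  "hand": [0.01,0.01,0.01,0.01,0.01],
  "travel": [
    [0,0,-0.002],
    [0,0,-0.002],
    [0,0,-0.002],
    [0,0,-0.001],
    [0,0,0]
  ],
  "yaw": [0,0,0,0,0]
}}

```text
time_s: 19.9
position: [0.4283, 0.2189, 0.0689]
tool_rot: [[-0.98, 0.2, -0.0], [0.2, 0.98, -0.0], [0.0, -0.0, -1.0]]
ft_force: [-0.6, -0.0, -0.8]
grip_width: 0.0119
gripper_force: 68.3
```

{"method": "jog_arm", "body": {
  "hand": [0.01,0.01,0.01,0.01,0.01],
  "travel": [
    [0,0,-0.002],
    [0,0,-0.002],
    [0,0,-0.001],
    [0,0,-0.001],
    [0,0,0]
  ],
  "yaw": [0,0,0,0,0]
}}

```text
time_s: 20.52
position: [0.4283, 0.2189, 0.0629]
tool_rot: [[-0.98, 0.2, -0.0], [0.2, 0.98, -0.0], [0.0, -0.0, -1.0]]
ft_force: [-0.6, 0.4, -1.4]
grip_width: 0.0112
gripper_force: 68.3
```

{"method": "jog_arm", "body": {
  "hand": [0.01,0.01,0.01,0.01,0.01],
  "travel": [
    [0,0,-0.002],
    [0,0,-0.002],
    [0,0,-0.001],
    [0,0,-0.001],
    [0,0,0]
  ],
  "yaw": [0,0,0,0,0]
}}

```text
time_s: 21.15
position: [0.4283, 0.219, 0.057]
tool_rot: [[-0.98, 0.2, -0.0], [0.2, 0.98, 0.0], [0.0, 0.0, -1.0]]
ft_force: [0.2, 0.6, 2.4]
grip_width: 0.0117
gripper_force: 68.4
```

{"method": "jog_arm", "body": {
  "hand": [0.01,0.01,0.01,0.01,0.01],
  "travel": [
    [0,0,-0.001],
    [0,0,-0.001],
    [0,0,-0.001],
    [0,0,0],
    [0,0,0]
  ],
  "yaw": [0,0,0,0,0]
}}

```text
time_s: 21.78
position: [0.4282, 0.219, 0.054]
tool_rot: [[-0.98, 0.2, -0.0], [0.2, 0.98, 0.0], [0.0, -0.0, -1.0]]
ft_force: [-1.0, 0.8, 3.2]
grip_width: 0.0116
gripper_force: 68.5
```

{"method": "jog_arm", "body": {
  "hand": [0.01,0.01,0.01,0.01,0.01],
  "travel": [
    [0,0,-0.001],
    [0,0,-0.0005],
    [0,0,-0.0005],
    [0,0,0],
    [0,0,0]
  ],
  "yaw": [0,0,0,0,0]
}}

```text
time_s: 22.4
position: [0.4281, 0.219, 0.0525]
tool_rot: [[-0.98, 0.2, -0.0], [0.2, 0.98, 0.0], [0.0, 0.0, -1.0]]
ft_force: [-5.1, 0.4, 11.3]
grip_width: 0.0113
gripper_force: 69.0
```

{"method": "jog_arm", "body": {
  "hand": [0.01,0.01,0.01,0.01,0.01],
  "travel": [
    [0,0,-0.0005],
    [0,0,-0.0005],
    [0,0,0],
    [0,0,0],
    [0,0,0]
  ],
  "yaw": [0,0,0,0,0]
}}

```text
time_s: 23.02
position: [0.4282, 0.219, 0.0523]
tool_rot: [[-0.98, 0.2, 0.001], [0.2, 0.98, 0.0], [-0.001, 0.0, -1.0]]
ft_force: [-6.7, -0.1, 21.9]
grip_width: 0.0119
gripper_force: 70.3
```

{"method": "jog_arm", "body": {
  "hand": [0.01,0.01,0.01,0.01,0.01],
  "travel": [
    [-0.0003,0,0],
    [0,0,0],
    [0,0,0],
    [0,0,0],
    [0,0,0]
  ],
  "yaw": [0,0,0,0,0]
}}

```text
time_s: 23.65
position: [0.4281, 0.219, 0.0523]
tool_rot: [[-0.98, 0.2, 0.001], [0.2, 0.98, 0.0], [-0.001, 0.0, -1.0]]
ft_force: [-6.8, -0.3, 21.3]
grip_width: 0.012
gripper_force: 70.3
```

```bash
python3 - <<'E'
from meas import *
o=env.observe(); print(o['position'].round(4),o['tool_rot'][:,2].round(3),o['ft_force'].round(1),o['qvel'].round(2),o['time_s'])
# slide tint still inside the window (side view), same centroid as before closing
s=np.mean([env.get_image('side')[:,:,::-1].astype(float) for _ in range(2)],0)
r=cv2.imread('pics/r.png').astype(float); n=cv2.resize(s[185:230,295:355].astype(np.float32),(780,585),interpolation=cv2.INTER_CUBIC)
for a in(r,n):
    m=((a[:,:,1]-a[:,:,2])>6)&(a[:,:,0]>a[:,:,2]); m[:, :250]=0;m[:,600:]=0;m[:240]=0;m[380:]=0; y,x=np.nonzero(m); print(m.sum(),x.mean().round(1),y.mean().round(1))
E
```

```text
[0.4281 0.219  0.0523] [ 0.001  0.    -1.   ] [-6.8 -0.3 21.3] [ 0.01 -0.   -0.08 -0.09 -0.07  0.02] 23.65
7373 410.6 326.3
8350 405.5 328.3
```

The push is steady at 21 N, the pin is at its home height and the slide hasn't moved, so I'm handing in.

```bash
python3 -c "
from rig import env
print(env.close_job())"
```

```text
the job is handed in; nothing more can be done
None
```

The job is handed in at about 24 s: the slide is in its seat, the cover is shut, and the gripper is still holding the locking pin down at its home height with about 21 N; the hand-in call gave no verdict, so I can't confirm it passed.

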